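# Hold the slide viewer's sprung cover at its working mark

### The arm

A 6-joint arm with a two-finger parallel gripper is mounted at the origin on the work surface. World frame = base frame: x ahead of the robot, y to its left, z up, the work surface at z = 0. Lengths are in m, angles in rad, forces in N, time in s.
With the tool pointing down it reaches from about 0.425 to 0.95 m from the base axis. Payload 3.5 kg.
Tool frame: the origin (TCP) lies at the very end of the fingers, on their centre line; the grasp point (between the pads) lies 19 mm behind it; z points along the fingers, y is the direction in which the jaws open and shut (so a half turn about z gives the same grasp; the last joint's range is limited). The gripper opens to 85 mm and grips with 20 to 120 N. Pads are 22 mm wide; open, the fingers measure 114 mm over their backs; the gripper's body (76 mm by 85 mm) begins 54 mm behind the grasp point. The pads swing forward as they close: fully open they stand 13 mm farther back than shut.
Start: joints at [1.043, 0.286, 1.577, -0, 1.279, -0.15], TCP at [0.249, 0.627, 0.231] pointing down, gripper open.
Joint ranges: [-2.77, 2.77], [-0.9, 2.22], [0.21, 2.48], [-1.53, 4.67], [0.24, 2.81], [-2.84, 2.84]. Speed limits (rad/s): [2.79, 2.79, 3.14, 3.14, 3.14, 3.14].

### API

Orientations are given as a unit quaternion [x, y, z, w].
In Python, from plant import ctrl, imaging gives the robot as it stands.
- The arm moves only by the shell command python3 -m creep 'ROWS' [OPENING] [FORCE]. ROWS is JSON, one flat list of numbers, 4 for each row, row after row: the shift along the tool's x, y, z in units of 25 mm (1.0 is 25 mm), then the turn about the tool's z in units of 5 degrees (1.0 is 5 degrees). A call has 1 to 20 rows; each row is the pose to reach, as a shift and turn from the pose commanded when the call began, along the tool's axes at that moment; what a row does not reach only later rows make up. A row lasts 1/12 s, in which the tool goes at most 41.7 mm and 7.16 degrees, less where a joint would pass 70% of its speed; a pose out of reach is approached as far as the arm can. A call with a gripper value outside its range is refused whole. OPENING is the closure in counts, from 0 (fully open) to 255 (shut), set as the call begins (- or left out, the last holds). The fingers move at their own pace and stop on an object; FORCE is the grip in N (left out, the last holds). Time passes only in rows, so rows that repeat a pose let the fingers close. It gives the time, the measured TCP pose, the force and the opening at its end, in the units of the state.
- ctrl.get_state(): the state, without advancing time (a new reading comes with each control period).
- imaging.read_camera(name): name is "scene" or "top" or "wrist"; returns the picture (400x640x3 uint8, red, green, blue); there is no depth.
- imaging.camera_info(name): a dict with "intrinsics" (3x3 intrinsics, pixels), "origin" and "attitude" of the camera in the world. Camera axes: x right, y down, z forward; pixel columns grow to the right and rows downward; lengths in m; the calibration is good to about 2 mm. A picture is of the moment at which its call begins: read the wrist's pose just before it. camera_info takes no time and is no camera call; for the wrist camera it gives the pose at the moment of the call.
- ctrl.sign_off(): hands the job in, once; it reports no verdict.
Trained networks look in the newest picture that a camera, given by its name, has taken for a name from the list of things; names that differ only in an ending like _2 or _b are one class to them, and where a whole thing is asked for, a point or a joint stands for the part that bears it (a point fixed in the world has none). Each returns a list of dicts, best first, with "p" (0 to 1); they miss things now and then, are a little off and sometimes report something else, mostly with a low value. They report only what shows in the picture. A call takes as long as a camera call. They do not tell look-alikes from the thing itself.
- imaging.silhouettes(camera, name): "mask" (400x640 bool, what is visible of it) and "uv" ([column, row] in pixels, amid what is visible of it).
The state is a dict: "time": time; "qpos": joint angles; "dq": joint speeds; "joint_efforts": joint torques, N m; "eef_pos": TCP position; "tcp_rot": TCP orientation; "contact_force": force on the tool from outside, world axes, zero at the start; "wrist_torque": the same for the moment, N m; "opening": opening from 0.0 (shut) to 1.0 (fully open).
Only numpy, scipy, OpenCV 4.12 (cv2) and the standard library are available. Lean on these libraries where they do the work, as an engineer would, in place of code of your own. Each camera call takes 0.05 s, during which the arm holds its last target.

### The job

I need both hands to change the slides inside the light-box viewer. Take the little slide box off its amber cover and set it down flat, right way up, in the steel tray; then lift the cover, which has a grip bar along its front, until it lines up with the long middle line (40 degrees) on the side cheeks, and finish still holding it there, because its spring hinge shuts it. Never raise it beyond the top line, where the glare gets past it, do not let it drop shut, do not drop the box, and leave the other things on the bench where they are.

Things in the scene. Friction and masses are not known exactly. Their poses are not given: they have to be found in the camera images.
- slide_box_mid (a point): Loose closed box for microscope slides, white plastic with a seam round it and a paper label on top, 86 (own x) x 40 (own y) x 34 mm high, 60 to 130 g; lies flat on the viewer's cover at any yaw within about 70 degrees of the cover's own. The point is its centre, half-way up (17 mm above its underside); its z axis is up.
- tray_in (a point): Shallow open steel tray fixed on the bench to the left or the right of the viewer, 180 (own x) x 150 (own y) x 22 mm high, walls 3 mm. The point is the centre of its inner floor, 3 mm above the bench.
- viewer: Light-box viewer: white case fixed on the bench, 255 deep (own x) x 300 wide x 75 mm high, its front towards the robot. White sector-shaped cheeks of 115 mm radius about the cover's hinge stand at both sides of the cover, each with black lines at 20, 40 and 60 degrees (0.349, 0.698, 1.047 rad); the long middle one, 0.698 rad, is the working mark. Origin: centre of its underside.
- cover (a joint): Angle of the viewer's cover in rad: 0 shut, growing as its front rises, limit 1.6. It is a flat amber sheet, 232 x 270 x 5 mm, hinged along the viewer's far side; shut, its upper face is 88 mm above the bench. Spring and weight pull it shut from any angle: it takes 3.5 to 4 N up at the bar to start it and about 5 N, square to the sheet, at the mark.
- cover_bar (a point): Middle of the cover's front bar: black, round, 12 mm diameter, along the point's y axis, parallel to the hinge; 118 mm of it free between two flat arms. It lies 290 mm from the hinge axis, level with the sheet; shut, it is 86 mm above the bench, 58 mm in front of the sheet and 53 mm in front of the case (centre to edge), nothing under it. The point turns with the cover.
- cover_hinge (a point): Middle of the cover's hinge axis, 86 mm above the bench, on the far side of the viewer, fixed. Its y axis is the hinge axis; its x axis is level and points away from the robot, from bar to hinge when shut.
- work_mark (a point): Outer end of the long 40 degree line on the rim of the cheek at the viewer's left (+y) side, fixed to the viewer; 115 mm from the hinge axis. The cover's side edge lies at this line when the cover is at the mark.
- dish: Bystander: covered glass staining dish, 108 x 93 x 84 mm, 0.55 kg, at the side of the viewer opposite the tray. Origin at the centre of its underside.
- dropper: Bystander: amber dropper bottle, 42 mm diameter, 106 mm high, beside the viewer towards its back. Origin at the centre of its underside.
- mouse: Bystander: grey computer mouse, about 100 x 62 x 34 mm, beside the viewer towards its back. Origin at the centre of its underside.
Things that resemble listed ones, but are neither listed nor needed, are in the scene too. What is meant by the part that bears slide_box_mid is not blue or purple, and is the smaller of those in its own colour.

How it is judged:
On the way, in this order (a step that is already met when the one before it is completed fails the run):
1. the slide box lies flat and released in the tray while the cover is still shut (x of slide_box_mid in the frame of tray_in between -0.08 and 0.08 m and y of slide_box_mid in the frame of tray_in between -0.065 and 0.065 m and z of slide_box_mid in the frame of tray_in below 0.022 m and angle between slide_box_mid's own z axis and vertical below 0.15 rad and linear speed of slide_box below 0.03 m/s and contact force between the fingers and slide_box below 0.05 N and value of joint cover below 0.05 rad), for 0.2 s.
2. the cover is held still by the fingers at the 40 degree line (value of joint cover between 0.628 and 0.768 rad and velocity of joint cover between -0.1 and 0.1 rad/s and contact force between the fingers and cover above 1.5 N and contact force between cover and slide_box below 0.05 N and contact force between cover and dish below 0.05 N and contact force between cover and dropper below 0.05 N and contact force between cover and mouse below 0.05 N), for 0.5 s.
At the end, for the whole second after the job is handed in: The cover stands still within 4 degrees (0.07 rad) of the 40 degree line, carried by the gripper's fingers alone (more than 1.5 N on them, none of the loose things touching it), and the slide box lies flat (within 0.15 rad), right way up, released and at rest on the tray's floor (all of step 2 and x of slide_box_mid in the frame of tray_in between -0.08 and 0.08 m and y of slide_box_mid in the frame of tray_in between -0.065 and 0.065 m and z of slide_box_mid in the frame of tray_in below 0.022 m and angle between slide_box_mid's own z axis and vertical below 0.15 rad and linear speed of slide_box below 0.03 m/s and contact force between the fingers and slide_box below 0.05 N); the arm keeps its last pose, push and grip.
It fails at once if the cover is raised past the top (60 degree) line (value of joint cover above 1.08 rad).
It fails at once if the cover drops shut (velocity of joint cover below -4 rad/s).
It fails at once if the cover is lifted with the slide box on it (value of joint cover above 0.15 rad and contact force between cover and slide_box above 0.05 N).
It fails at once if the slide box is dropped (linear speed of slide_box above 0.9 m/s and contact force between the fingers and slide_box below 0.01 N).
It fails at once if the staining dish, dropper bottle or mouse is moved or knocked over (distance of any of dish, dropper, mouse from where it was at the start of the episode above 0.025 m or angle between any of dish, dropper, mouse's own z axis and vertical above 0.4 rad).
It also fails if it takes over 58 s, if anything falls off the work surface, if the arm or the gripper's body presses on something with over 40 N, if the wrist force passes 120 N, or if a joint passes its speed limit or range.

## Working session

There is one attempt and no reset: what is moved stays moved. The work goes in short steps, Python scripts to look and compute and a shell command to move; the robot and the scene stay as the last step left them, time stands still between calls to the robot, and variables do not carry over. Pictures are saved under pics/ and viewed, and the job is handed in when it is done.

```bash
ls; mkdir -p pics; python3 - <<'E'
from plant import ctrl, imaging
import cv2
s=ctrl.get_state(); print(s)
for n in ("scene","top"):
    im=imaging.read_camera(n); cv2.imwrite(f"pics/{n}0.png",im[:,:,::-1])
    print(n,imaging.camera_info(n))
print(imaging.camera_info("wrist"), ctrl.get_state()["time"])
E
```

```text
pics
{'time': 0.0, 'qpos': array([ 1.04300033e+00,  2.87181192e-01,  1.57818896e+00, -2.76265846e-05,
        1.27860578e+00, -1.50016027e-01]), 'dq': array([-0.00035796, -0.00104351,  0.00055609,  0.0005794 , -0.00016546,
        0.00176726]), 'joint_efforts': array([ 3.35868153e-04, -4.05970037e+01, -2.92630005e+01, -4.68820861e-05,
        5.77999192e-03, -1.24372107e-06]), 'eef_pos': array([0.2486293 , 0.62682667, 0.22993036]), 'tcp_rot': array([ 1.87764684e-01,  9.82213319e-01, -1.12825343e-03, -3.83696070e-04]), 'contact_force': array([-0.16316126,  0.54730621,  0.07493078]), 'wrist_torque': array([-0.04652518, -0.03380517,  0.06881861]), 'opening': 0.9978600176069843}
scene {'intrinsics': array([[458.74445438,   0.        , 321.40854598],
       [  0.        , 458.74445438, 198.27771438],
       [  0.        ,   0.        ,   1.        ]]), 'origin': array([ 1.28908544, -0.38599592,  0.90129941]), 'attitude': array([ 0.7893915 ,  0.47042262, -0.196593  , -0.34192808])}
top {'intrinsics': array([[490.63713872,   0.        , 321.86953979],
       [  0.        , 490.63713872, 201.84733032],
       [  0.        ,   0.        ,   1.        ]]), 'origin': array([0.45422168, 0.01990729, 1.48466306]), 'attitude': array([-0.69769879,  0.71557698, -0.02859535,  0.01866271])}
{'intrinsics': array([[357.40437842,   0.        , 322.99343357],
       [  0.        , 357.40437842, 201.36113731],
       [  0.        ,   0.        ,   1.        ]]), 'origin': array([0.17430471, 0.65790942, 0.37382542]), 'attitude': array([0.81731132, 0.55403813, 0.08791393, 0.13158688])} 0.1
```

View pics/scene0.png

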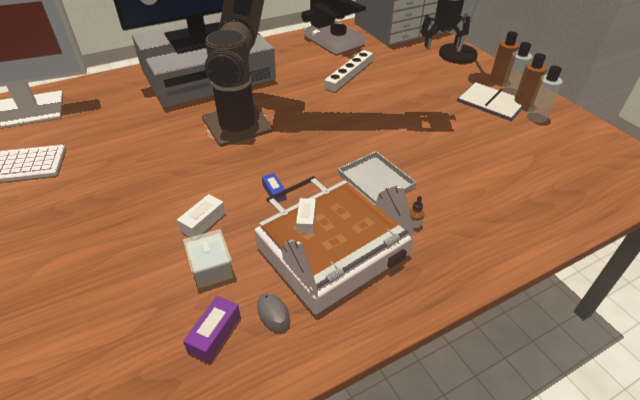

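View pics/top0.png

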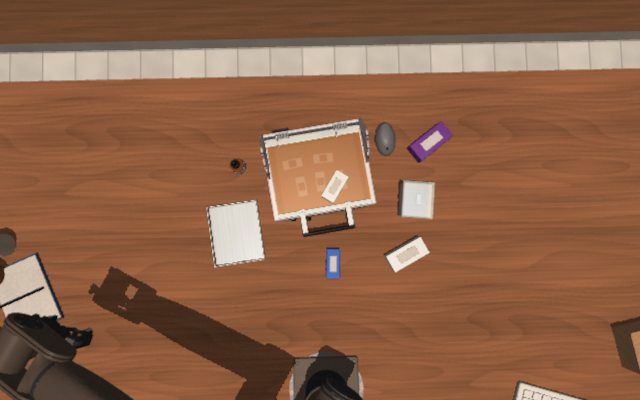

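Top view: the viewer is at (320,170), the tray at (236,233), the bar at (328,228) and a white box on the cover at (335,185). Box candidates are white at (335,185), larger white at (407,253), blue at (333,262) and purple at (430,141). The white one on the cover is the smaller of the two whites. I'll confirm that and measure.

```bash
cat > h.py <<'E'
from plant import ctrl, imaging
import numpy as np, cv2
from scipy.spatial.transform import Rotation as R
def cam(n):
    c=imaging.camera_info(n); return c["intrinsics"],np.array(c["origin"]),R.from_quat(c["attitude"]).as_matrix()
def back(n,uv,z,c=None):
    K,o,A=c or cam(n); uv=np.atleast_2d(np.array(uv,float))
    d=(A@np.linalg.inv(K)@np.c_[uv,np.ones(len(uv))].T).T
    return o+d*((z-o[2])/d[:,2])[:,None]
def proj(n,P,c=None):
    K,o,A=c or cam(n); p=(np.atleast_2d(P)-o)@A; q=p@K.T; return q[:,:2]/q[:,2:]
def rect(n,mask,z,c=None):
    ys,xs=np.nonzero(mask); P=back(n,np.c_[xs,ys],z,c)[:,:2]
    (cx,cy),(w,h),a=cv2.minAreaRect((P*1000).astype(np.float32))
    if w<h: w,h,a=h,w,a+90
    return np.round([cx,cy,w,h,(a+90)%180-90],1)
E
python3 - <<'E'
from h import *
im=imaging.read_camera("top")
c=im[110:290,180:460]; cv2.imwrite("pics/topcrop.png",cv2.resize(c,None,fx=2.8,fy=2.8,interpolation=cv2.INTER_CUBIC)[:,:,::-1])
for nm,z in (("slide_box_mid",0.122),("tray_in",0.02),("viewer",0.08),("cover",0.088),("cover_bar",0.086),("dish",0.08),("dropper",0.1),("mouse",0.02)):
    for d in imaging.silhouettes("top",nm):
        print(nm,round(d["p"],2),np.round(d["uv"]),rect("top",d["mask"],z), d["mask"].sum())
        if nm=="slide_box_mid": print("   z34",rect("top",d["mask"],0.034))
print(ctrl.get_state()["time"])
E
```

```text
slide_box_mid 0.93 [334. 265.] [375.3 -26.8  76.9  38.6  -1.5] 401
   z34 [370.2 -29.8  81.8  41.1  -1.5]
slide_box_mid 0.91 [334. 186.] [589.6 -35.2  84.   41.2 -28.1] 425
   z34 [598.3 -38.7  89.5  43.8 -28.1]
slide_box_mid 0.87 [431. 140.] [ 707.7 -307.5  129.9   56.6  -53.1] 884
   z34 [ 724.1 -328.7  138.3   60.2  -53.1]
slide_box_mid 0.7 [407. 258.] [ 395.5 -228.6  117.8   56.4  -61.2] 839
   z34 [ 391.7 -244.6  125.4   60.   -61.2]
tray_in 0.8 [233. 235.] [466.8 258.7 181.  152.6   7.3] 3086
viewer 0.86 [318. 170.] [618.2   4.8 317.7 312.2   6.9] 9347
cover 0.63 [316. 168.] [611.2   4.7 302.8 271.5   8.4] 7690
cover 0.18 [234. 237.] [466.6 247.3 175.8 146.    6.9] 3150
cover_bar 0.72 [311. 170.] [611.2   5.2 304.1 272.4   8.6] 7640
dish 0.97 [414. 196.] [ 549.5 -272.2  109.3   98.8   -5.9] 1265
dropper 0.45 [234. 168.] [654.5 237.3  40.2  39.6  -0.9] 177
mouse 0.93 [386. 137.] [ 740.8 -197.8   97.9   54.6   -1.9] 511
0.55
```

View pics/topcrop.png

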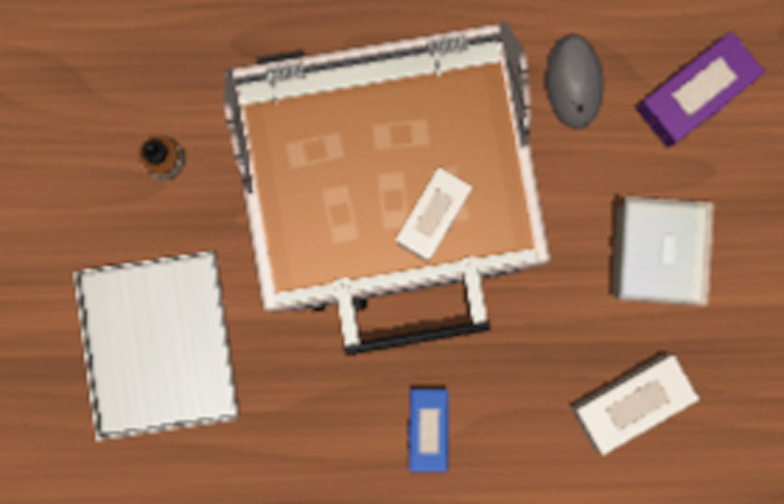

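The box on the cover at (334,186) measures about 84x41 mm. The other white one at (407,253) is about 125x60, and the rest are blue and purple. So the one on the cover is the one meant, and the crop confirms it. Next I'll work out the move to it.

```bash
cat >> h.py <<'E'
def need(p,ydir=None):
    s=ctrl.get_state(); M=R.from_quat(s["tcp_rot"]).as_matrix()
    d=M.T@(np.array(p)-s["eef_pos"])/0.025
    out=[d]
    if ydir is not None:
        v=M.T@np.array([np.cos(np.radians(ydir)),np.sin(np.radians(ydir)),0])
        a=np.degrees(np.arctan2(-v[0],v[1])); a=(a+90)%180-90
        out.append(a/5)
    print("t",round(s["time"],2),"tcp",np.round(s["eef_pos"],4),"rows",[np.round(o,2) for o in out],"F",np.round(s["contact_force"],1),"op",round(s["opening"],3),"q6",round(s["qpos"][5],2),"ytool",round(np.degrees(np.arctan2(M[1,1],M[0,1])),1))
E
python3 - <<'E'
from h import *
print(back("top",[[304,236],[355,227]],0.086), back("top",[[329.5,231]],0.086))
need([0.59,-0.035,0.2],62)
need([0.467,0.259,0.2],97)
E
```

```text
[[ 0.45159583  0.05233442  0.086     ]
 [ 0.47343359 -0.09351211  0.086     ]] [[ 0.46392077 -0.02053224  0.086     ]]
t 0.55 tcp [0.2489 0.6274 0.2313] rows [array([-22.45, -19.59,   1.25]), np.float64(1.27)] F [ 0.1 -0.1  1.2] op 1.002 q6 -0.15 ytool 68.4
t 0.55 tcp [0.2489 0.6274 0.2313] rows [array([-13.54, -10.48,   1.25]), np.float64(-5.73)] F [ 0.1 -0.1  1.2] op 1.002 q6 -0.15 ytool 68.4
```

```bash
python3 -m creep '[-11,-9.5,0,1.25, -22.4,-19.6,0.4,1.25, -22.4,-19.6,0.4,1.25, -22.4,-19.6,0.4,1.25, -22.4,-19.6,0.4,1.25, -22.4,-19.6,0.4,1.25, -22.4,-19.6,0.4,1.25, -22.4,-19.6,0.4,1.25, -22.4,-19.6,0.4,1.25, -22.4,-19.6,0.4,1.25, -22.4,-19.6,0.4,1.25, -22.4,-19.6,0.4,1.25, -22.4,-19.6,0.4,1.25, -22.4,-19.6,0.4,1.25, -22.4,-19.6,0.4,1.25, -22.4,-19.6,0.4,1.25, -22.4,-19.6,0.4,1.25, -22.4,-19.6,0.4,1.25, -22.4,-19.6,0.4,1.25, -22.4,-19.6,0.4,1.25]' 0 40
python3 - <<'E'
from h import *
need([0.59,-0.035,0.2],62)
c=cam("wrist"); im=imaging.read_camera("wrist")
cv2.imwrite("pics/w1.png",im[:,:,::-1])
for d in imaging.silhouettes("wrist","slide_box_mid"): print(d["p"],d["uv"],rect("wrist",d["mask"],0.122,c))
for d in imaging.silhouettes("wrist","cover_bar"): print("bar",d["p"],d["uv"],rect("wrist",d["mask"],0.088,c))
E
```

```text
time: 2.22
eef_pos: [0.5891, -0.0363, 0.2211]
tcp_rot: [0.243, 0.97, 0.0, -0.0]
contact_force: [0.7, 1.4, -0.4]
opening: 0.997
t 2.22 tcp [ 0.5891 -0.0363  0.2211] rows [array([-0.01,  0.06,  0.85]), np.float64(-0.02)] F [ 0.7  1.4 -0.4] op 0.997 q6 -1.31 ytool 61.9
0.84 [324.4, 202.2] [588.7 -35.6  90.8  40.8 -32.8]
0.64 [29.6, 82.2] [ 441.2 -167.    98.1   49.8  -44. ]
0.6 [247.2, 335.0] [ 667.3 -147.9   72.5   28.6  -28.9]
bar 0.62 [404.1, 187.3] [614.6   4.1 308.1 277.4   8.5]
```

View pics/w1.png

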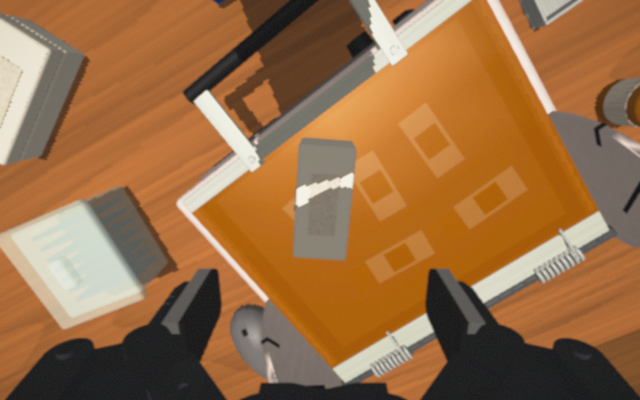

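The wrist view shows the box's top face, with corners at about (300,147), (355,149), (348,260) and (294,258). It's in the tool's shadow.

```bash
python3 - <<'E'
from h import *
P=back("wrist",[[300,147],[355,149],[348,260],[294,258]],0.122)
print(np.round(P,4),P.mean(0)); v=(P[3]+P[2]-P[0]-P[1])/2; print(np.linalg.norm(v),np.degrees(np.arctan2(v[1],v[0])))
B=back("wrist",[[192,95],[315,0]],0.086); print(B)
E
```

```text
[[ 0.5462 -0.0279  0.122 ]
 [ 0.565   0.0046  0.122 ]
 [ 0.6381 -0.0375  0.122 ]
 [ 0.6175 -0.0727  0.122 ]] [ 0.5916629  -0.03335297  0.122     ]
0.08430605364669684 -31.05499320142762
[[ 0.47843319 -0.08517089  0.086     ]
 [ 0.4659799   0.02614528  0.086     ]]
```

```bash
python3 - <<'E'
from h import *
need([0.5905,-0.0345,0.0895],60)
E
python3 -m creep '[0,0.1,1.2,0.4, 0,0.1,2.4,0.4, 0,0.1,3.5,0.4, 0,0.1,4.3,0.4, 0,0.1,4.9,0.4, 0,0.1,5.25,0.4, 0,0.1,5.25,0.4, 0,0.1,5.25,0.4]' 0 40
python3 -m creep '[0,0,0,0, 0,0,0,0, 0,0,0,0, 0,0,0,0, 0,0,0,0, 0,0,0,0, 0,0,0,0, 0,0,0,0]' 255 40
```

```text
t 2.37 tcp [ 0.5882 -0.0335  0.2213] rows [array([-0.1 ,  0.01,  5.27]), np.float64(0.43)] F [-0.3  0.5 -0.5] op 0.997 q6 -1.31 ytool 62.2
time: 3.03
eef_pos: [0.5898, -0.0315, 0.0905]
tcp_rot: [0.257, 0.966, 0.0, 0.0]
contact_force: [0.9, -0.4, -0.5]
opening: 1.0
time: 3.7
eef_pos: [0.5905, -0.0327, 0.0913]
tcp_rot: [0.258, 0.966, -0.0, 0.001]
contact_force: [-1.7, -1.0, 6.1]
opening: 0.461
```

```bash
python3 -m creep '[0,0,-0.4,0, 0,0,-1,0, 0,0,-2,0, 0,0,-3,0, 0,0,-4,0, 0,0,-4.6,0, 0,0,-4.8,0, 0,0,-4.8,0]'
python3 - <<'E'
from h import *
need([0.467,0.259,0.2],97)
c=cam("wrist"); im=imaging.read_camera("wrist")
cv2.imwrite("pics/w2.png",im[:,:,::-1])
E
```

```text
time: 4.37
eef_pos: [0.5905, -0.0325, 0.2116]
tcp_rot: [0.258, 0.966, 0.0, 0.001]
contact_force: [0.3, -0.6, -1.0]
opening: 0.459
t 4.37 tcp [ 0.5905 -0.0325  0.2116] rows [array([10.1 ,  7.64,  0.45]), np.float64(-7.38)] F [ 0.3 -0.6 -1. ] op 0.459 q6 -1.28 ytool 60.1
```

View pics/w2.png

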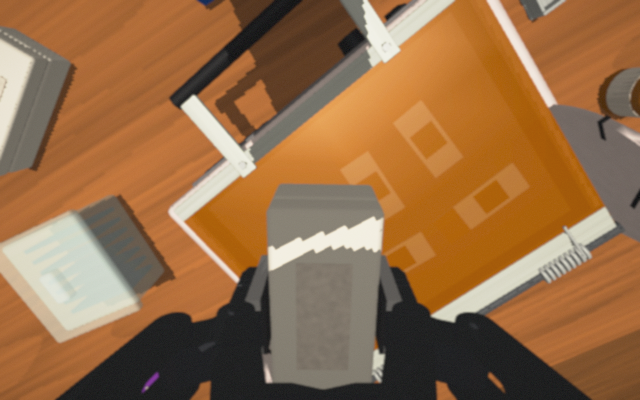

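The box is in the grip and level, with its top at (325,290). Next, to above the tray.

```bash
python3 -m creep '[0.6,0.4,0,-0.5, 1.9,1.4,0,-1.6, 3.3,2.5,0,-2.8, 4.7,3.5,0,-4, 6.1,4.6,0,-5.2, 7.5,5.7,0,-6.2, 8.8,6.7,0,-7, 9.7,7.3,0,-7.4, 10.1,7.6,0,-7.4, 10.1,7.6,0,-7.4, 10.1,7.6,0,-7.4, 10.1,7.6,0,-7.4]'
python3 - <<'E'
from h import *
need([0.467,0.259,0.2],97)
im=imaging.read_camera("wrist")
cv2.imwrite("pics/w3.png",im[:,:,::-1])
im=imaging.read_camera("top")
cv2.imwrite("pics/t3.png",im[120:290,160:440,::-1].repeat(2,0).repeat(2,1))
E
```

```text
time: 5.42
eef_pos: [0.4654, 0.2574, 0.209]
tcp_rot: [-0.062, 0.998, -0.0, -0.001]
contact_force: [0.1, -0.6, -0.6]
opening: 0.464
t 5.42 tcp [0.4654 0.2574 0.209 ] rows [array([-0.07,  0.06,  0.36]), np.float64(0.02)] F [ 0.1 -0.6 -0.6] op 0.464 q6 -1.38 ytool 97.1
```

View pics/w3.png

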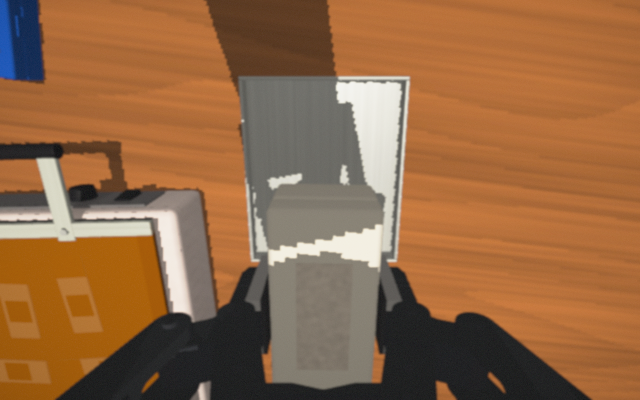

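View pics/t3.png

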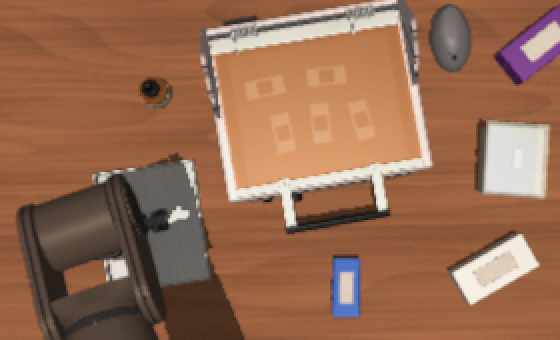

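```bash
python3 -m creep '[0,0,0.8,0, 0,0,2,0, 0,0,3.2,0, 0,0,4.4,0, 0,0,5.6,0, 0,0,6.6,0, 0,0,7.3,0, 0,0,7.8,0, 0,0,8,0, 0,0,8.1,0, 0,0,8.15,0, 0,0,8.15,0, 0,0,8.15,0]'
```

```text
time: 6.6
eef_pos: [0.4668, 0.2585, 0.0076]
tcp_rot: [-0.062, 0.998, 0.0, 0.001]
contact_force: [-0.3, 0.0, -1.6]
opening: 0.463
```

```bash
python3 -m creep '[0,0,0.06,0, 0,0,0.06,0, 0,0,0.06,0]'; python3 -m creep '[0,0,0.06,0, 0,0,0.06,0]'
```

```text
time: 6.85
eef_pos: [0.4669, 0.2586, 0.0065]
tcp_rot: [-0.062, 0.998, 0.0, 0.001]
contact_force: [-1.2, -0.2, 5.7]
opening: 0.465
time: 7.02
eef_pos: [0.4669, 0.2586, 0.0065]
tcp_rot: [-0.062, 0.998, -0.0, 0.0]
contact_force: [-5.5, -2.5, 16.0]
opening: 0.461
```

The tray floor is in contact at 16 N up. I'll release with a slight back-off.

```bash
python3 -m creep '[0,0,-0.06,0, 0,0,-0.06,0]'; python3 -m creep '[0,0,0,0, 0,0,0,0, 0,0,0,0, 0,0,0,0, 0,0,0,0, 0,0,0,0]' 0 40; python3 -m creep '[0,0,-0.8,0, 0,0,-2,0, 0,0,-3.4,0, 0,0,-4.8,0, 0,0,-6,0, 0,0,-7,0, 0,0,-7.6,0, 0,0,-8,0, 0,0,-8,0]'
python3 - <<'E'
from h import *
c=cam("wrist"); im=imaging.read_camera("wrist")
cv2.imwrite("pics/w4.png",im[:,:,::-1])
for d in imaging.silhouettes("wrist","slide_box_mid"): print(d["p"],d["uv"],rect("wrist",d["mask"],0.037,c))
need([0.467,-0.02,0.2],7.5)
E
```

```text
time: 7.18
eef_pos: [0.4669, 0.2586, 0.0065]
tcp_rot: [-0.062, 0.998, 0.0, 0.001]
contact_force: [-1.2, -0.7, 7.5]
opening: 0.464
time: 7.68
eef_pos: [0.4654, 0.2581, 0.0045]
tcp_rot: [-0.062, 0.998, -0.0, -0.0]
contact_force: [0.2, 0.3, 0.3]
opening: 0.998
time: 8.43
eef_pos: [0.4669, 0.2586, 0.2074]
tcp_rot: [-0.062, 0.998, 0.001, 0.002]
contact_force: [-0.1, 0.5, -0.0]
opening: 1.003
0.9 [320.1, 177.8] [468.  259.   89.3  40.1   5.6]
0.57 [18.4, 41.6] [384.2   0.7  60.8  31.2  -2.3]
t 8.53 tcp [0.4653 0.258  0.2039] rows [array([  1.31, -11.04,   0.16]), np.float64(17.92)] F [-0.3 -0.9 -0.9] op 0.998 q6 -1.38 ytool 97.1
```

View pics/w4.png

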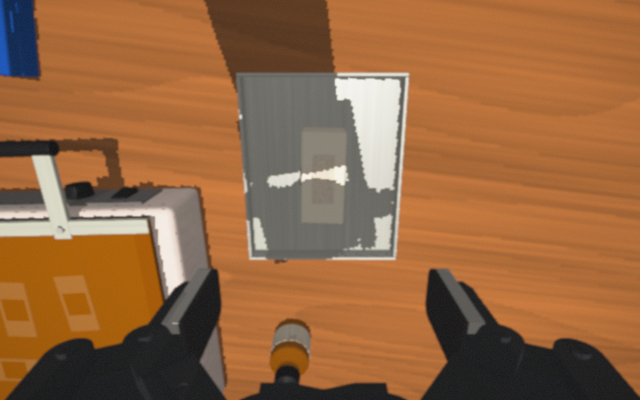

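The box lies flat in the middle of the tray at (323,176), measured at (0.468, 0.259). Next is the bar: half-open jaws, a quarter turn, hover above and measure.

```bash
python3 -m creep '[0.1,-0.8,0,1, 0.2,-1.8,0,2.4, 0.3,-2.8,0,3.8, 0.4,-3.8,0,5.2, 0.5,-4.8,0,6.6, 0.6,-5.8,0,8, 0.7,-6.8,0,9.4, 0.8,-7.8,0,10.8, 0.9,-8.8,0,12.2, 1,-9.6,0,13.6, 1.1,-10.3,0,15, 1.2,-10.8,0,16.2, 1.3,-11,0,17.2, 1.3,-11,0,17.9, 1.3,-11,0,17.9, 1.3,-11,0,17.9, 1.3,-11,0,17.9]' 125 50
python3 - <<'E'
from h import *
need([0.465,-0.0205,0.2],7.8)
c=cam("wrist"); im=imaging.read_camera("wrist")
cv2.imwrite("pics/w5.png",im[:,:,::-1])
im=imaging.read_camera("top")
cv2.imwrite("pics/t5.png",cv2.resize(im[110:290,180:460,::-1],None,fx=2.8,fy=2.8))
E
```

```text
time: 9.95
eef_pos: [0.4669, -0.0184, 0.2036]
tcp_rot: [0.658, 0.753, -0.0, -0.001]
contact_force: [-0.9, 0.2, -0.6]
opening: 0.508
t 9.95 tcp [ 0.4669 -0.0184  0.2036] rows [array([-0.07, -0.09,  0.14]), np.float64(-0.02)] F [-0.9  0.2 -0.6] op 0.508 q6 -0.39 ytool 7.7
```

View pics/w5.png

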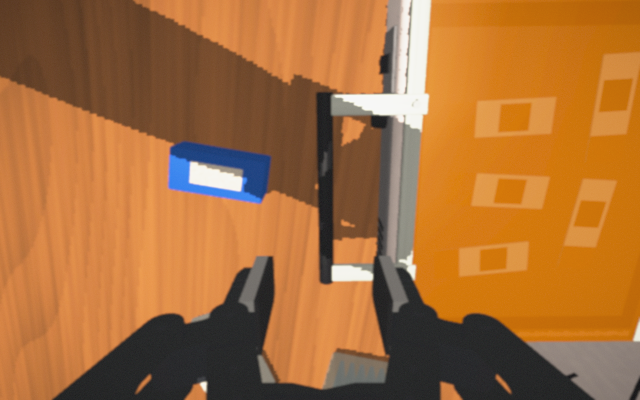

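View pics/t5.png

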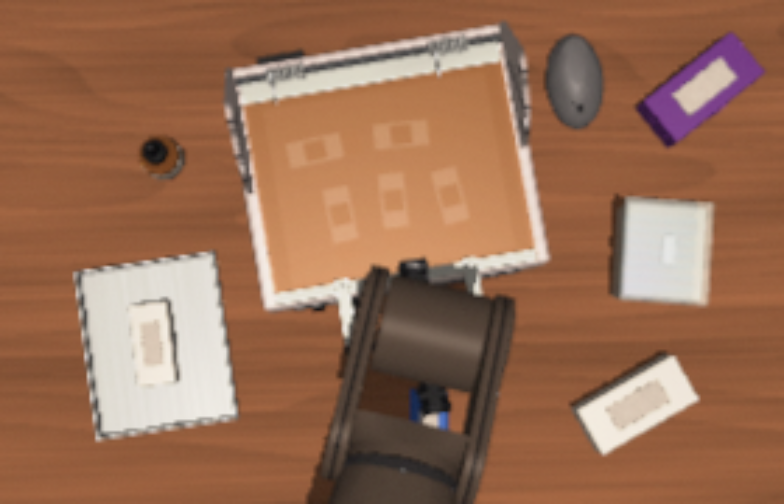

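The bar runs from (324,95) to (325,280) in the wrist view, parallel to the pads. In the top view the box lies flat in the tray and the cover is clear.

```bash
python3 - <<'E'
from h import *
im=imaging.read_camera("wrist").astype(int)
for r in (110,130,150,180,210,240,260,275):
    row=im[r,300:345].sum(1); k=np.nonzero(row<150)[0]+300; print(r,k.min(),k.max(),len(k))
B=back("wrist",[[324.5,95],[325.5,281]],0.086); print(B,B.mean(0)); v=B[1]-B[0]; print(np.linalg.norm(v),np.degrees(np.arctan2(v[1],v[0])))
b=B.mean(0); need([b[0],b[1],0.068],7.8)
E
```

```text
110 316 328 13
130 317 331 15
150 317 331 15
180 318 331 14
210 319 331 13
240 319 331 13
260 320 330 5
275 321 328 2
[[ 0.45869787  0.05493603  0.086     ]
 [ 0.47927484 -0.09219395  0.086     ]] [ 0.46898636 -0.01862896  0.086     ]
0.14856191849379813 -82.03849818404427
t 10.1 tcp [ 0.4673 -0.0185  0.2044] rows [array([-0.02,  0.07,  5.46]), np.float64(-0.03)] F [-0.9  0.2  0.5] op 0.509 q6 -0.39 ytool 7.7
```

```bash
python3 -m creep '[0,0.05,0.8,0, 0,0.05,2,0, 0,0.05,3.2,0, 0,0.05,4.2,0, 0,0.05,4.9,0, 0,0.05,5.3,0, 0,0.05,5.5,0, 0,0.05,5.5,0, 0,0.05,5.5,0]'
python3 -m creep '[0,0,0,0, 0,0,0,0, 0,0,0,0, 0,0,0,0, 0,0,0,0, 0,0,0,0, 0,0,0,0]' 255 50
python3 - <<'E'
from h import *
need([0.4685,-0.0186,0.067],8)
s=ctrl.get_state(); print(R.from_quat(s["tcp_rot"]).as_matrix().round(3))
im=imaging.read_camera("wrist")
cv2.imwrite("pics/w6.png",im[:,:,::-1])
E
```

```text
time: 10.85
eef_pos: [0.4695, -0.0187, 0.0682]
tcp_rot: [0.659, 0.753, 0.0, 0.001]
contact_force: [-0.8, -0.0, 0.8]
opening: 0.506
time: 11.43
eef_pos: [0.4684, -0.0189, 0.0678]
tcp_rot: [0.658, 0.753, -0.001, -0.0]
contact_force: [-4.5, -2.3, 6.3]
opening: 0.117
t 11.43 tcp [ 0.4684 -0.0189  0.0678] rows [array([0.01, 0.  , 0.03]), np.float64(-0.07)] F [-4.5 -2.3  6.3] op 0.117 q6 -0.39 ytool 7.6
[[-0.133  0.991 -0.001]
 [ 0.991  0.133 -0.001]
 [-0.001 -0.001 -1.   ]]
```

View pics/w6.png

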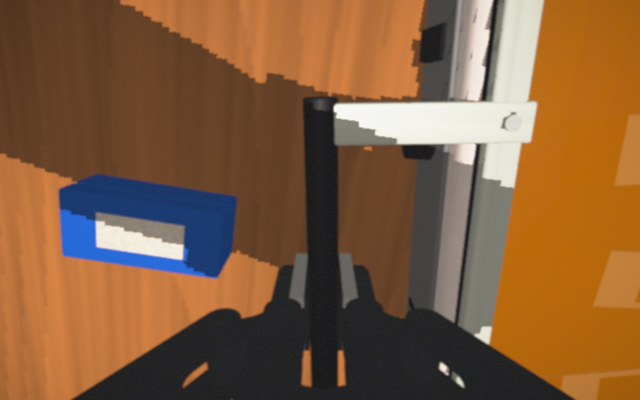

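The bar at (322,250) is between the pads, opening 0.117, which is about 10–12 mm. I'll lift along the arc of radius 290 mm (11.6 units), first half to 20 degrees.

```bash
python3 -m creep '[0,0,-0.2,0, 0,0.01,-0.5,0, 0,0.04,-1,0, 0,0.1,-1.5,0, 0,0.18,-2,0, 0,0.28,-2.5,0, 0,0.4,-3,0, 0,0.54,-3.5,0, 0,0.65,-3.8,0, 0,0.7,-3.97,0, 0,0.7,-3.97,0, 0,0.7,-3.97,0]'
python3 - <<'E'
from h import *
need([0.4685,-0.0186,0.067],8)
im=imaging.read_camera("wrist")
cv2.imwrite("pics/w7.png",im[:,:,::-1])
im=imaging.read_camera("scene")
cv2.imwrite("pics/s7.png",cv2.resize(im[140:330,160:440,::-1],None,fx=2.8,fy=2.8))
E
```

```text
time: 12.48
eef_pos: [0.4839, -0.0166, 0.1654]
tcp_rot: [0.658, 0.753, -0.002, -0.002]
contact_force: [-4.3, -4.6, -4.7]
opening: 0.119
t 12.48 tcp [ 0.4839 -0.0166  0.1654] rows [array([ 0.  , -0.6 ,  3.94]), np.float64(-0.07)] F [-4.3 -4.6 -4.7] op 0.119 q6 -0.38 ytool 7.7
```

View pics/s7.png

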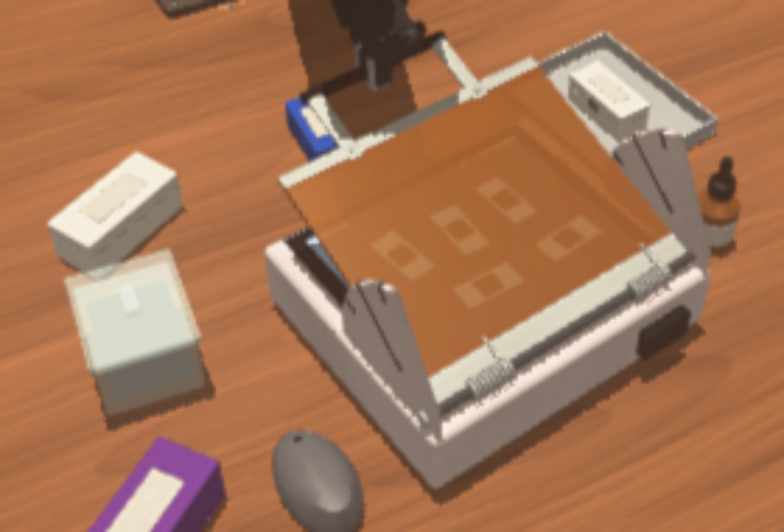

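View pics/w7.png

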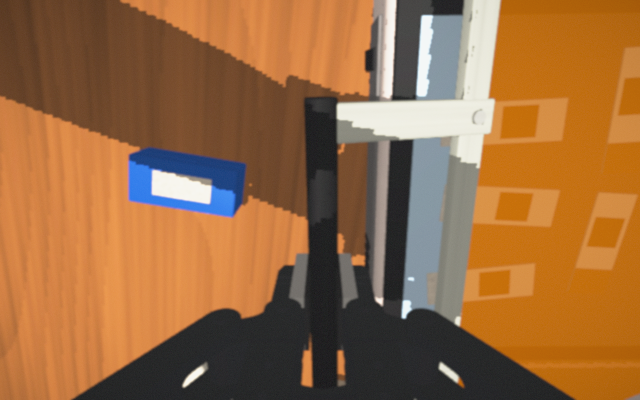

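The cover stands at about 20°, with the bar firmly held at (322,250) in the wrist view. Continuing to 40°.

```bash
python3 -m creep '[0,0.08,-0.2,0, 0,0.18,-0.47,0, 0,0.39,-0.93,0, 0,0.61,-1.39,0, 0,0.85,-1.83,0, 0,1.12,-2.27,0, 0,1.4,-2.69,0, 0,1.6,-2.95,0, 0,1.75,-3.15,0, 0,1.9,-3.35,0, 0,2,-3.49,0, 0,2,-3.49,0, 0,2,-3.49,0]'
python3 - <<'E'
from h import *
need([0.4685,-0.0186,0.067],8)
s=ctrl.get_state()
im=imaging.read_camera("wrist")
cv2.imwrite("pics/w8.png",im[:,:,::-1])
im=imaging.read_camera("scene")
cv2.imwrite("pics/s8.png",cv2.resize(im[150:310,230:430,::-1],None,fx=3.7,fy=3.7,interpolation=cv2.INTER_CUBIC))
E
```

```text
time: 13.67
eef_pos: [0.5312, -0.0097, 0.2542]
tcp_rot: [0.658, 0.753, -0.005, -0.005]
contact_force: [-15.4, -3.3, 6.5]
opening: 0.116
t 13.67 tcp [ 0.5312 -0.0097  0.2542] rows [array([-0.03, -2.43,  7.52]), np.float64(-0.07)] F [-15.4  -3.3   6.5] op 0.116 q6 -0.34 ytool 7.7
```

View pics/s8.png

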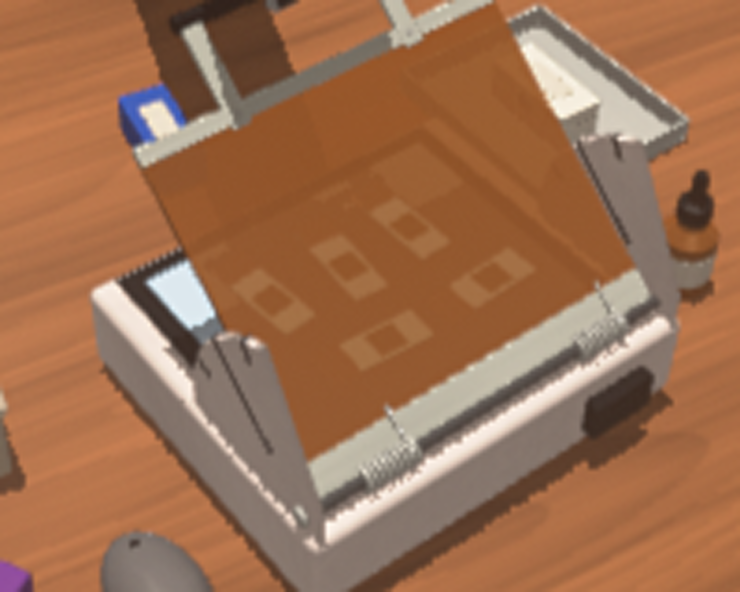

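View pics/w8.png

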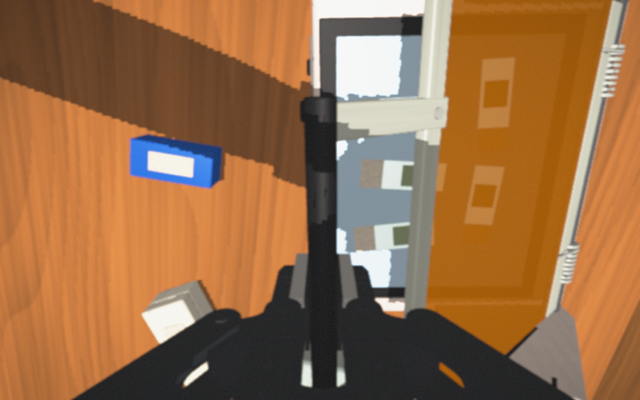

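The cover is near 40°. In the crop the right cheek's long line runs from (580,145) to (630,243), right beside the cover's edge. The 15 N horizontal force and the short forward travel disagree a little, so I'll measure the angle from the scene picture against a fitted cover model.

```bash
python3 - <<'E'
from h import *
im0=cv2.imread("pics/scene0.png")
cv2.imwrite("pics/s0c.png",cv2.resize(im0[150:310,230:430],None,fx=3.7,fy=3.7,interpolation=cv2.INTER_CUBIC))
c=cam("scene")
def pts(h,yaw,t):
    ex=np.array([np.cos(yaw),np.sin(yaw),0]); ey=np.array([-ex[1],ex[0],0]); ez=np.array([0,0,1.])
    H=np.array([h[0],h[1],0.086]); u=-np.cos(t)*ex+np.sin(t)*ez; n=np.sin(t)*ex+np.cos(t)*ez
    f=lambda r,y,o=0.002:H+r*u+y*ey+o*n
    L=H+0.115*(-np.cos(.698)*ex+np.sin(.698)*ez)
    return np.array([f(.232,.135),f(.232,-.135),f(.29,.059,0),f(.29,-.059,0),f(.0,.135),f(0,-.135),L+.14*ey,L-.14*ey])
yaw=np.radians(8); h=np.array([.4685,-.0186])+.29*np.array([np.cos(yaw),np.sin(yaw)])
for t in (0,36,38,40,42):
    q=(proj("scene",pts(h,yaw,np.radians(t)),c)-[230,150])*3.7
    print(t,np.round(q).astype(int).tolist())
E
```

```text
0 [[423, 109], [103, 268], [292, 109], [154, 174], [647, 299], [311, 503], [573, 140], [214, 332]]
36 [[476, -10], [124, 154], [340, -46], [185, 21], [649, 301], [312, 505], [573, 140], [214, 332]]
38 [[482, -14], [128, 150], [346, -51], [190, 16], [649, 301], [312, 505], [573, 140], [214, 332]]
40 [[488, -18], [131, 147], [353, -57], [195, 11], [649, 301], [312, 505], [573, 140], [214, 332]]
42 [[494, -22], [136, 144], [359, -62], [201, 6], [649, 301], [312, 505], [573, 140], [214, 332]]
```

View pics/s0c.png

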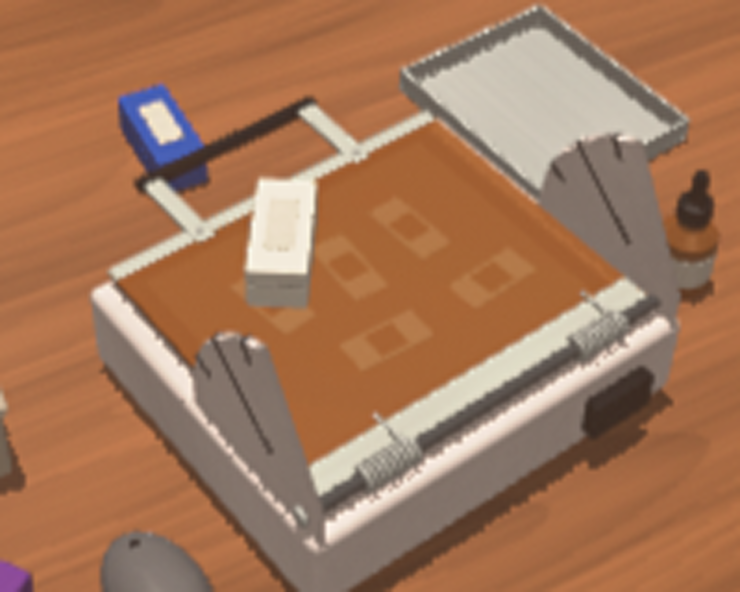

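```bash
python3 - <<'E'
from h import *
im=imaging.read_camera("scene"); cv2.imwrite("pics/s9full.png",im[:,:,::-1])
cv2.imwrite("pics/s9.png",cv2.resize(im[120:290,250:430,::-1],None,fx=3.5,fy=3.5,interpolation=cv2.INTER_CUBIC))
cv2.imwrite("pics/s9b.png",cv2.resize(im[170:250,370:430,::-1],None,fx=7,fy=7,interpolation=cv2.INTER_CUBIC))
print(ctrl.get_state()["time"],ctrl.get_state()["contact_force"])
E
```

```text
13.8167 [-15.62763269  -2.68381731   6.10953961]
```

View pics/s9.png

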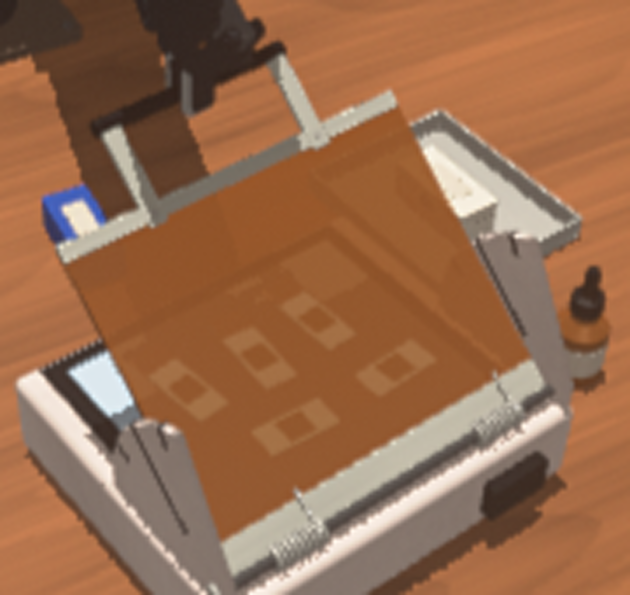

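View pics/s9b.png

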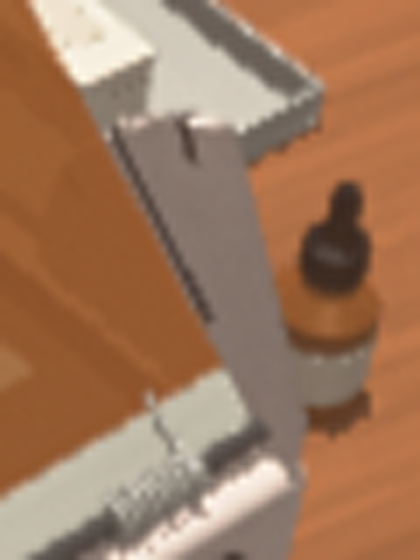

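```bash
python3 - <<'E'
from h import *
from scipy.optimize import least_squares
c=cam("scene")
def model(p,t):
    hx,hy,yaw,bl=p[:4]
    ex=np.array([np.cos(yaw),np.sin(yaw),0]); ey=np.array([-ex[1],ex[0],0]); ez=np.array([0,0,1.])
    H=np.array([hx,hy,0.086]); u=-np.cos(t)*ex+np.sin(t)*ez; n=np.sin(t)*ex+np.cos(t)*ez
    f=lambda r,y,o:H+r*u+y*ey+o*n
    return np.array([f(.232,.135,.002),f(.232,-.135,.002),f(.29,bl,0),f(.29,-bl,0)])
o0=np.array([[348.1,180.3],[259.2,223.5],[314.5,177],[267.3,199.8]])
o1=np.array([[362,146.6],[267.7,190.9],[331,133.5],[277,156.5]])
def res(p): return np.r_[(proj("scene",model(p,0),c)+p[5:7]-o0).ravel(),(proj("scene",model(p,p[4]),c)+p[5:7]-o1).ravel(), (p[:2]-[.7557,.0218])/.002]
r=least_squares(res,[.756,.022,.14,.07,.7,0,0]); p=r.x
print(np.round(p,4),"deg yaw,t",np.degrees(p[[2,4]]),"cov sd t",np.degrees(np.sqrt(np.linalg.inv(r.jac.T@r.jac)[4,4])))
print(np.round(r.fun[:16].reshape(-1,2),1))
E
```

```text
[0.7559 0.0217 0.1423 0.0752 0.6753 1.8433 0.3578] deg yaw,t [ 8.15178017 38.68926298] cov sd t 0.7486037883596625
[[-2.1 -0.5]
 [ 0.5 -0.6]
 [ 0.9  0.5]
 [ 0.7  0.4]
 [ 0.4 -0.5]
 [-1.1 -0. ]
 [ 0.3  0.2]
 [ 0.4  0.5]]
```

Fit: 38.7° ± 0.7, within the band. The force breaks down into 5 N of cover load plus about 16 N of needless push along the sheet toward the hinge. A small upward step will relieve that and centre the angle.

```bash
python3 -m creep '[0,0,-0.08,0, 0,0,-0.16,0, 0,0,-0.25,0, 0,0,-0.25,0, 0,0,-0.25,0, 0,0,-0.25,0, 0,0,-0.25,0]'
python3 - <<'E'
from h import *
need([0.4685,-0.0186,0.067],8)
im=imaging.read_camera("scene"); cv2.imwrite("pics/s10.png",cv2.resize(im[120:290,250:430,::-1],None,fx=3.5,fy=3.5,interpolation=cv2.INTER_CUBIC))
im=imaging.read_camera("top"); cv2.imwrite("pics/t10.png",cv2.resize(im[110:290,180:460,::-1],None,fx=2.8,fy=2.8))
E
```

```text
time: 14.4
eef_pos: [0.5351, -0.0091, 0.2592]
tcp_rot: [0.659, 0.752, -0.0, -0.001]
contact_force: [-2.2, 0.4, -8.6]
opening: 0.118
t 14.4 tcp [ 0.5351 -0.0091  0.2592] rows [array([-0.04, -2.67,  7.69]), np.float64(-0.08)] F [-2.2  0.4 -8.6] op 0.118 q6 -0.34 ytool 7.6
```

View pics/s10.png

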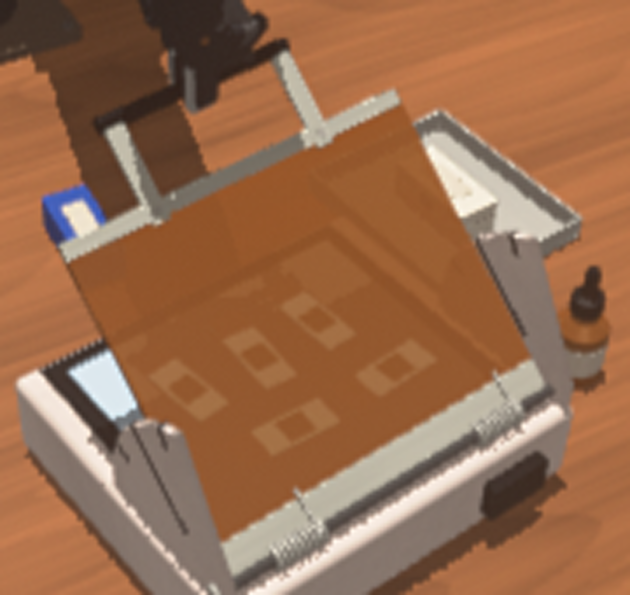

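View pics/t10.png

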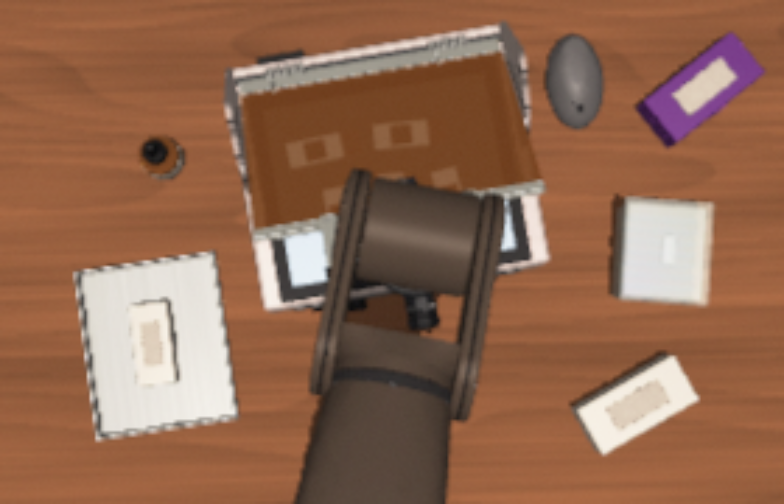

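Forward travel of 66.7 mm gives 39.7°, and height gives 41.5°. The force is now about 9 N, mostly downward, and everything else is in place. I'll hold a moment, then re-check.

```bash
python3 -m creep '[0,0,0,0, 0,0,0,0, 0,0,0,0, 0,0,0,0, 0,0,0,0, 0,0,0,0, 0,0,0,0, 0,0,0,0]'
python3 - <<'E'
from h import *
need([0.4685,-0.0186,0.067],8)
imaging.read_camera("top")
for nm,z in (("slide_box_mid",0.037),("dish",0.08),("dropper",0.1),("mouse",0.02)):
    for d in imaging.silhouettes("top",nm): print(nm,round(d["p"],2),np.round(d["uv"]),rect("top",d["mask"],z))
need([0.4685,-0.0186,0.067],8)
E
```

```text
time: 15.17
eef_pos: [0.5356, -0.0091, 0.2599]
tcp_rot: [0.659, 0.752, 0.001, -0.0]
contact_force: [0.3, 5.0, -9.8]
opening: 0.122
t 15.17 tcp [ 0.5356 -0.0091  0.2599] rows [array([-0.03, -2.71,  7.71]), np.float64(-0.08)] F [ 0.3  5.  -9.8] op 0.122 q6 -0.34 ytool 7.6
slide_box_mid 0.78 [405. 257.] [ 391.9 -244.9  120.6   59.3  -62.6]
slide_box_mid 0.69 [236. 231.] [468.7 260.2  82.3  44.   -0.8]
slide_box_mid 0.58 [430. 139.] [ 722.9 -328.1  135.5   60.8  -53.3]
dish 0.88 [415. 196.] [ 549.2 -273.2  109.5   99.    -4.7]
dish 0.47 [385. 136.] [ 727.6 -187.4   96.8   55.2   -1.9]
dropper 0.45 [235. 169.] [656.  240.1  43.   39.6  -0.9]
mouse 0.95 [386. 136.] [ 739.3 -197.7  100.9   54.6   -1.9]
mouse 0.71 [311. 160.] [647.2   7.3 332.  286.3 -83. ]
t 15.42 tcp [ 0.5356 -0.0091  0.2599] rows [array([-0.03, -2.71,  7.71]), np.float64(-0.08)] F [ 1.3  5.8 -9. ] op 0.116 q6 -0.34 ytool 7.6
```

```bash
python3 - <<'E'
from h import *
need([0.4685,-0.0186,0.067],8)
print(ctrl.sign_off())
E
```

```text
t 15.42 tcp [ 0.5356 -0.0091  0.2599] rows [array([-0.03, -2.71,  7.71]), np.float64(-0.08)] F [ 1.3  5.8 -9. ] op 0.116 q6 -0.34 ytool 7.6
the job is handed in; nothing more can be done
None
```

The slide box is in the steel tray and the arm is holding the cover up at about 40°. I handed the job in at 15.4 s with the grip still on; sign-off gives no verdict.

- **Slide box:** I took the small white box off the cover while it was shut. I set it flat and right way up near the middle of the tray and let go of it. The last top picture puts it at about (0.469, 0.260).
- **Cover:** I gripped the bar and lifted the cover along its arc to the long middle line. The cover never went near the top line and did not fall back.
- **Last checks on the angle:** these differ slightly. The bar's forward travel gives 40.0°, and its height gives about 41.7°. A picture fit taken just before the final 6 mm upward step gave 38.7° ± 0.7. All are within the ±4° allowed.
- **Hold:** the pose was steady. The last wrist reading was about 9 N downward with 6 N sideways, more than the 5 N cover load, so the grip is slightly strained.
- **Other things on the bench:** the dish, dropper and mouse were all within about 3 mm of where they started. One extra low-confidence "dish" report and one false "mouse" report (on the viewer) did not match the pictures, so I ignored them.

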